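# Nest the bead cups, then hold the bin's sprung cover open at its balance point

### The arm

A 7-joint arm with a two-finger parallel gripper is mounted at the origin on a cart in front of the work surface, level with it; the furniture and walls round the work are solid. World frame = base frame: x ahead of the robot, y to its left, z up, the work surface at z = 0. Lengths are in m, angles in rad, forces in N, time in s.
With the tool pointing down it reaches from about 0.425 to 0.925 m from the base axis. Payload 6.8 kg.
Tool frame: the origin (TCP) lies between the finger pads; the fingertips stand 11 mm ahead of it and the grasp point (between the pads) lies 8 mm behind it; z points along the fingers, y is the line along which they close (so a half turn about z gives the same grasp; the last joint's range is limited). The gripper opens to 85 mm and grips with 20 to 120 N. Pads are 22 mm wide; open, the fingers measure 114 mm over their backs; the gripper's body (76 mm by 85 mm) begins 54 mm behind the grasp point. The pads swing forward as they close: fully open they stand 13 mm farther back than shut.
Start: joints at [-1.455, 0.477, 0.022, 1.555, -0.011, 1.109, -0.083], TCP at [0.15, 0.658, 0.242] pointing down, gripper open.
Joint ranges: [-2.96, 2.96], [-0.34, 2.1], [-1.41, 1.46], [0.24, 2.44], [-1.37, 4.51], [0.17, 1.92], [-2.96, 2.96]. Speed limits (rad/s): [2.39, 2.39, 3.14, 3.14, 3.14, 3.14, 3.14].

### API

Orientations are given as a unit quaternion [w, x, y, z].
In Python, from cell import env gives the robot as it stands. Calls block until the motion is done:
- env.reach(position, orientation): joint-space move of the TCP to a pose.
- env.movel(position, velocity=0.15, rot=None, stop_force=None): straight line of the TCP; rot=None keeps the orientation; velocity is the mean speed in m/s. With stop_force (N) it stops when the force on the tool has changed by that much, and returns True; else False.
- env.goto_joints(angles): joint-space move.
- env.grip(opening, f_grip=None): finger opening in m; f_grip is the grip in N (None keeps the last); returns when the fingers have stopped.
- env.dwell(seconds).
- env.inverse_kinematics(position, orientation): joint angles nearest the present ones, or None.
- env.camera(name): name is "scene" or "side" or "wrist"; returns the picture (420x560x3 uint8, blue, green, red); there is no depth.
- env.calibration(name): a dict with "fx", "fy", "cx", "cy" (pixels), "k1" (the pictures are not rectified: a ray, as slopes to the right and down, at radius r is drawn at 1 + k1 r^2 times it, then the intrinsics apply), "rvec" (rotation vector, rad) and "tvec" (3), from world to camera coordinates, as OpenCV has them. Camera axes: x right, y down, z forward; pixel columns grow to the right and rows downward; lengths in m; the calibration is good to about 2 mm. A picture is of the moment at which its call begins: read the wrist's pose just before it. calibration takes no time and is no camera call; for the wrist camera it gives the pose at the moment of the call.
A pose or a line that the arm cannot do raises env.PlanningError and nothing moves.
- env.job_done(): hands the job in; it is judged then, once.
Readings, each from a call of its own:
- env.get_time(): time.
- env.get_qpos(): joint angles.
- env.get_joint_velocities(): joint speeds.
- env.get_joint_torque(): joint torques, N m.
- env.get_tcp_pos(): TCP position.
- env.get_orientation(): TCP orientation.
- env.get_force(): force on the tool from outside, world axes, zero at the start.
- env.get_torque(): the same for the moment, N m.
- env.get_opening(): finger opening in m.
- env.get_gripper_force(): force on a finger pad.
Only numpy, scipy, OpenCV 4.12 (cv2) and the standard library are available. Lean on these libraries where they do the work, as an engineer would, in place of code of your own. Each camera call takes 0.05 s, during which the arm holds its last target. There are 200 camera calls.

### The job

We are tidying the bead cups away: first nest the three white cups into one upright stack on the table, in any order, each fully down in the next, and let go. Then lift the plywood bin's sprung cover by its bar until it is clearly past its balance point, without letting it fly up to its stop, and bring it back to hold it still just below that point (a few degrees, ten at most), so that it would drop shut by itself once I have laid the stack inside: finish while still holding the bar there. Leave the jars, the thread spool and the wax pot alone.

Things in the scene. Friction and masses are not known exactly. Their poses are not given: they have to be found in the camera images.
- cup_0: white open plastic cup, 60 mm tall, tapering from 60 mm across its rim band (the top 10 mm, upright sides, wall 3 mm below it) to 34 mm across the foot; 40 g give or take a third. The three cups are exactly alike. Nested, each cup sits 15 to 18 mm above the one below, so that three make a stack about 93 mm tall. Origin: centre of the underside, z up through the mouth
- cup_1: white open plastic cup, 60 mm tall, tapering from 60 mm across its rim band (the top 10 mm, upright sides, wall 3 mm below it) to 34 mm across the foot; 40 g give or take a third. The three cups are exactly alike. Nested, each cup sits 15 to 18 mm above the one below, so that three make a stack about 93 mm tall. Origin: centre of the underside, z up through the mouth
- cup_2: white open plastic cup, 60 mm tall, tapering from 60 mm across its rim band (the top 10 mm, upright sides, wall 3 mm below it) to 34 mm across the foot; 40 g give or take a third. The three cups are exactly alike. Nested, each cup sits 15 to 18 mm above the one below, so that three make a stack about 93 mm tall. Origin: centre of the underside, z up through the mouth
- bin: plywood storage bin with a hinged wooden cover, 130 mm deep (x) by 160 mm wide (y) by 85 mm tall without the cover, fixed to the table. Origin: centre of its underside; x points from the front (bar side) to the hinge at the back, y along the hinge, z up
- cover (a joint): angle of the bin's cover in rad: 0 shut, growing as its front edge is raised, stop at 1.50. The spring in the hinge balances the cover's weight at 0.90 rad (52 degrees above level): below that the cover falls shut by itself, above it it springs open to the stop. At the bar this takes at most about 2 N either way
- cover_bar (a point): middle of the straight round steel bar on the cover's front edge, 12 mm thick, parallel to the hinge, 98 mm free between its two flat brackets, 45 mm ahead of the edge of the cover and at its level (89 mm above the table when shut), free above and below; it can be pinched from above, fingers in front and behind, and turns between them. x, y, z as the bin's when shut, turning with the cover
- cover_hinge (a point): point on the cover's hinge axis, midway along it, at the top of the bin's back edge, 89 mm above the table; the bar moves round it on a radius of 182 mm
- jar_far_3: glass jar with a grey lid, 66 mm across, 98 mm tall, standing loose, the jar nearest the bin, right of its front; bystander. Origin: centre of the underside
- spool_navy: thread spool with navy thread, standing, 29 mm across, 52 mm tall, behind the cups and the bin; bystander. Origin: centre of the underside
- wax_pot: round pot with a red lid, 58 mm across, 50 mm tall, near the table's front edge; bystander. Origin: centre of the underside

How it is judged:
By the outcome, as a careful person would: the job done as asked, in the order asked, and still so for the second after the job is handed in, while the arm keeps its last pose, push and grip.
It also fails if it takes over 64 s, if anything falls off the work surface, if the arm or the gripper's body presses on something with over 40 N, if the wrist force passes 120 N, or if a joint passes its speed limit or range.

## Working session

There is one attempt and no reset: what is moved stays moved. The work goes in short steps, each a Python script; the robot and the scene stay as the last script left them, time stands still between calls to the robot, and variables do not carry over. Pictures are saved under pics/ and viewed, at most 10 in all, crops included, and the job is handed in when it is done.

```bash
mkdir -p pics; ls; python3 - <<'E'
from cell import env
import cv2,numpy as np
a=env.camera("scene");b=env.camera("side")
cv2.imwrite("pics/scene0.png",a);cv2.imwrite("pics/side0.png",b)
for n in("scene","side","wrist"):
    c=env.calibration(n);print(n,c)
    R=cv2.Rodrigues(np.array(c["rvec"],float))[0];print(-R.T@np.array(c["tvec"]).ravel())
print(env.get_time(),env.get_orientation(),env.get_tcp_pos(),env.get_opening())
E
```

```text
cell.py
pics
scene {'fx': 441.1697059701479, 'fy': 441.1697059701479, 'cx': 280.86181157605216, 'cy': 208.13908451877322, 'k1': -0.06625055414917692, 'rvec': array([ 1.94813193, -0.7655383 ,  0.44027699]), 'tvec': array([-0.26409005,  0.29780904,  0.57283473])}
[-0.04549442 -0.45151433  0.52975322]
side {'fx': 397.3878273936727, 'fy': 397.3878273936727, 'cx': 284.20652201284156, 'cy': 206.76775314761636, 'k1': 0.0036717140267939863, 'rvec': array([ 2.06880141,  0.08309741, -0.03802255]), 'tvec': array([-0.55124266,  0.14625726,  0.82073956])}
[ 0.59451225 -0.60731175  0.52592843]
wrist {'fx': 302.8087068521502, 'fy': 302.8087068521502, 'cx': 275.4648144197954, 'cy': 210.4400367584976, 'k1': -0.0479003593918167, 'rvec': array([-2.24253505, -1.79007855, -0.29388349]), 'tvec': array([-0.67420488, -0.04111525,  0.38117829])}
[0.06801808 0.67674987 0.37272338]
0.1 [-2.43508121e-05  1.11661298e-01  9.93745972e-01 -8.34417852e-04] [0.14971057 0.65766476 0.24142359] 0.08541491943822127
```

View pics/scene0.png

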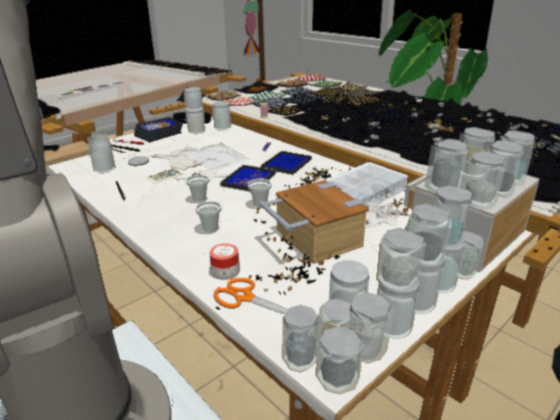

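View pics/side0.png

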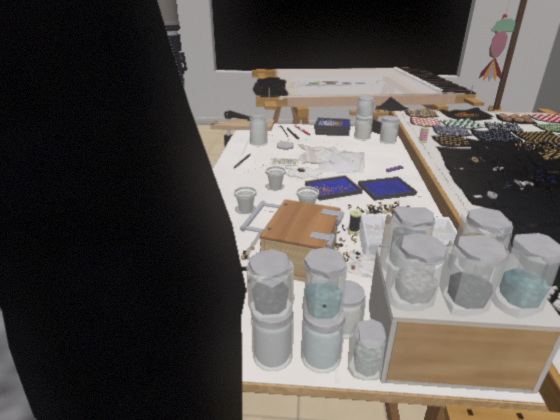

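```bash
cat > h.py <<'E'
from cell import env
import cv2,numpy as np
def ray(c,uv):
    x=(np.array(uv,float)-[c["cx"],c["cy"]])/c["fx"]; p=x.copy()
    for _ in range(20): p=x/(1+c["k1"]*(p@p))
    R=cv2.Rodrigues(np.array(c["rvec"],float))[0]
    return -R.T@np.array(c["tvec"]).ravel(), R.T@np.array([p[0],p[1],1])
def plane(c,uv,z):
    o,d=ray(c,uv); return o+d*(z-o[2])/d[2]
def proj(c,P):
    R=cv2.Rodrigues(np.array(c["rvec"],float))[0]
    p=R@np.array(P)+np.array(c["tvec"]).ravel(); s=p[:2]/p[2]
    return s*(1+c["k1"]*(s@s))*c["fx"]+[c["cx"],c["cy"]]
E
python3 - <<'E'
from h import *
a=cv2.imread("pics/scene0.png");b=cv2.imread("pics/side0.png")
cv2.imwrite("pics/crops.png",np.hstack([cv2.resize(a[160:290,180:380],(400*1,260),interpolation=cv2.INTER_CUBIC),cv2.resize(b[160:290,225:425],(400,260),interpolation=cv2.INTER_CUBIC)]))
c=env.calibration("scene");s=env.calibration("side")
for p in[(198,181),(208,207),(259,184)]:print("scene",plane(c,p,.06).round(3))
for p in[(276,172),(245,193),(308,193)]:print("side",plane(s,p,.06).round(3))
E
```

```text
scene [0.487 0.455 0.06 ]
scene [0.425 0.318 0.06 ]
scene [0.588 0.331 0.06 ]
side [0.494 0.453 0.06 ]
side [0.426 0.31  0.06 ]
side [0.59  0.325 0.06 ]
```

View pics/crops.png

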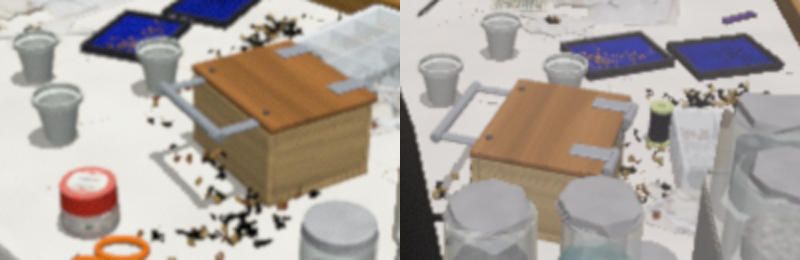

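```bash
python3 - <<'E'
from h import *
c=env.calibration("scene");s=env.calibration("side")
for p in[(262.5,203.5),(287.5,227.5)]:print("scene",plane(c,p,.089).round(3))
for p in[(265,204),(243.5,228.5)]:print("side",plane(s,p,.089).round(3))
env.reach([.56,.33,.36],env.get_orientation())
cc=env.calibration("wrist");im=env.camera("wrist");cv2.imwrite("pics/w1.png",im)
import pickle;pickle.dump(cc,open("w1.pkl","wb"))
print(env.get_time(),env.get_qpos(),ray(cc,(280,210)))
E
```

```text
scene [0.49  0.201 0.089]
scene [0.46  0.09  0.089]
side [0.492 0.201 0.089]
side [0.46  0.09  0.089]
2.0917 [-0.79145122  0.35998482  0.22093133  1.47860277 -0.07928177  1.31360231
  0.78555673] (array([0.47737635, 0.35043941, 0.49092458]), array([ 0.31490554, -0.05747999, -0.94750038]))
```

View pics/w1.png

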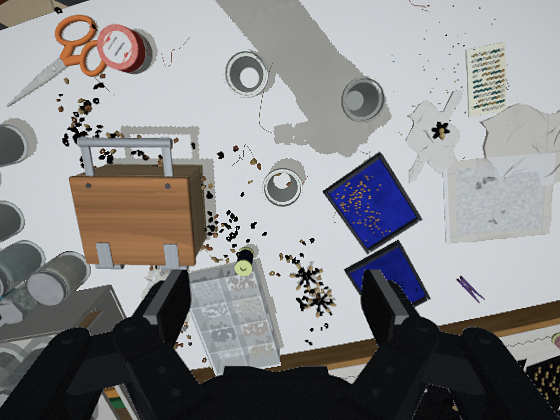

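```bash
python3 - <<'E'
from h import *
import pickle
c=pickle.load(open("w1.pkl","rb"));im=cv2.imread("pics/w1.png");g=cv2.cvtColor(im,cv2.COLOR_BGR2GRAY)
R=cv2.Rodrigues(c["rvec"])[0]
for u,v in[(247,74),(363,100),(283,186)]:
    roi=cv2.resize(g[v-35:v+35,u-35:u+35],None,fx=4,fy=4,interpolation=cv2.INTER_CUBIC)
    P=plane(c,(u,v),.06);rr=c["fx"]*.03/(R@P+c["tvec"].ravel())[2]
    h=cv2.HoughCircles(roi,cv2.HOUGH_GRADIENT,1.5,20,param1=80,param2=15,minRadius=int(rr*4)-8,maxRadius=int(rr*4)+8)
    for x in ([] if h is None else h[0][:3]):
        p=[x[0]/4+u-35-.4,x[1]/4+v-35-.4];print((u,v),round(rr,1),round(x[2]/4,1),np.round(p,1),plane(c,p,.06).round(4))
big=np.hstack([cv2.resize(im[40:215,215:395],None,fx=2.2,fy=2.2,interpolation=cv2.INTER_CUBIC),cv2.resize(im[100:275,60:240],None,fx=2.2,fy=2.2,interpolation=cv2.INTER_CUBIC)])
cv2.imwrite("pics/w1c.png",big);print(big.shape)
for p in[(82,143),(172,143)]:print(plane(c,p,.089).round(4))
print("spool",plane(c,(243,267),.052).round(3))
for p in[(72,180),(204,178),(90,265),(198,262)]:print(plane(c,p,.092).round(4))
E
```

```text
(247, 74) 23.0 22.3 [247.   72.5] [0.4249 0.323  0.06  ]
(247, 74) 23.0 22.7 [252.3  74. ] [0.4283 0.3293 0.06  ]
(247, 74) 23.0 24.4 [241.   75.2] [0.4263 0.3146 0.06  ]
(363, 100) 22.5 22.0 [363.   98.9] [0.4907 0.4675 0.06  ]
(363, 100) 22.5 24.0 [358.2  96.3] [0.486  0.4615 0.06  ]
(363, 100) 22.5 22.8 [364.9 104.9] [0.499 0.469 0.06 ]
(283, 186) 20.5 19.3 [281.5 186.8] [0.5861 0.3342 0.06  ]
(283, 186) 20.5 20.2 [284.5 181.9] [0.5799 0.34   0.06  ]
(283, 186) 20.5 19.8 [281.9 192.4] [0.5945 0.3329 0.06  ]
(385, 792, 3)
[0.4611 0.0889 0.089 ]
[0.4892 0.2076 0.089 ]
spool [0.706 0.244 0.052]
[0.5046 0.0561 0.092 ]
[0.5431 0.2361 0.092 ]
[0.6329 0.0263 0.092 ]
[0.6629 0.19   0.092 ]
```

View pics/w1c.png

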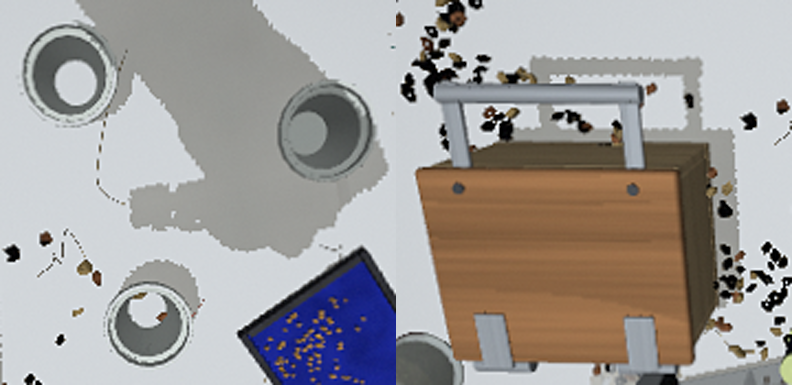

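```bash
python3 - <<'E'
from h import *
import pickle
c=pickle.load(open("w1.pkl","rb"))
for p in[(77.3,142.5),(171.8,142.5),(124.5,142.5)]:print(plane(c,p,.089).round(4))
q=env.get_orientation();out=[];rec=[]
for n,p in zip("CBA",[(283,187.3),(363.2,99.3),(246.4,74.2)]):
    P=plane(c,p,.06);print(n,P.round(4))
    env.reach([P[0],P[1],.2],q);env.dwell(.2)
    k=env.calibration("wrist");im=env.camera("wrist");rec.append((n,k,im))
    cv2.imwrite(f"pics/h{n}.png",im);u=proj(k,P)
    R=cv2.Rodrigues(k["rvec"])[0];rr=k["fx"]*.03/(R@P+k["tvec"].ravel())[2]
    g=cv2.cvtColor(im,cv2.COLOR_BGR2GRAY);x0,y0=(u-60).astype(int)
    roi=cv2.resize(g[y0:y0+120,x0:x0+120],None,fx=3,fy=3,interpolation=cv2.INTER_CUBIC)
    h=cv2.HoughCircles(roi,cv2.HOUGH_GRADIENT,1.5,60,param1=60,param2=15,minRadius=int(rr*3)-6,maxRadius=int(rr*3)+6)
    v=cv2.resize(im[y0:y0+120,x0:x0+120],(260,260),interpolation=cv2.INTER_CUBIC)
    for x in ([] if h is None else h[0][:2]):
        pp=np.array([x[0]/3+x0,x[1]/3+y0]);print(n,u.round(1),pp.round(1),round(rr,1),round(x[2]/3,1),plane(k,pp,.06).round(4))
    if h is not None: x=h[0][0]*260/360; cv2.circle(v,(int(x[0]),int(x[1])),int(x[2]),(0,0,255),1)
    out.append(v);print("tcp",env.get_tcp_pos().round(4),(x0,y0))
pickle.dump([(n,k) for n,k,_ in rec],open("hov.pkl","wb"))
cv2.imwrite("pics/hov.png",np.hstack(out));print(env.get_time())
E
```

```text
[0.459  0.0828 0.089 ]
[0.4885 0.2075 0.089 ]
[0.474  0.1458 0.089 ]
C [0.5873 0.3361 0.06  ]
C [274.  200.1] [274.2 200.2] 31.8 30.1 [0.5875 0.3364 0.06  ]
C [274.  200.1] [280.2 167.8] 31.8 32.8 [0.5585 0.3485 0.06  ]
tcp [0.588  0.3368 0.2022] (np.int64(213), np.int64(140))
B [0.4913 0.4677 0.06  ]
B [276.9 200. ] [279.8 197.2] 32.0 30.4 [0.4893 0.4708 0.06  ]
B [276.9 200. ] [279.2 165.8] 32.0 31.4 [0.4603 0.4769 0.06  ]
tcp [0.4926 0.4663 0.2002] (np.int64(216), np.int64(139))
A [0.4267 0.3217 0.06  ]
A [274.1 201.8] [272.8 198.8] 32.0 30.9 [0.4235 0.3211 0.06  ]
A [274.1 201.8] [304.8 216.8] 32.0 31.5 [0.4476 0.347  0.06  ]
tcp [0.4271 0.3227 0.1999] (np.int64(214), np.int64(141))
4.9083
```

View pics/hov.png

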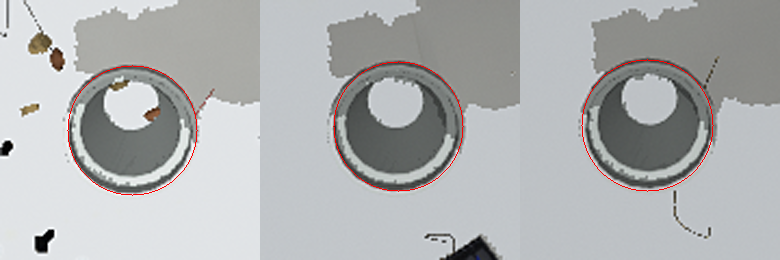

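```bash
cat >> h.py <<'E'
def pick(xy,q):
    x,y=xy
    env.grip(.082,25); env.reach([x,y,.12],q)
    env.movel([x,y,.055],velocity=.08)
    env.grip(.05,25)
    print("grasp",env.get_tcp_pos().round(4),env.get_opening(),env.get_gripper_force(),env.get_time())
    env.movel([x,y,.15],velocity=.15)
    print("lifted open",env.get_opening(),env.get_gripper_force())
def place(xy,zend,q):
    x,y=xy
    env.movel([x,y,.15+max(0,zend-.0715)],velocity=.2)
    print("hit",env.movel([x,y,zend+.015],velocity=.1,stop_force=8),env.movel([x,y,zend-.006],velocity=.03,stop_force=8))
    print("down",env.get_tcp_pos().round(4),env.get_force().round(1),env.get_time())
E
python3 - <<'E'
from h import *
q=env.get_orientation()
pick((.4238,.3212),q)
place((.4893,.4700),.0715,q)
E
```

```text
grasp [0.4244 0.3215 0.0561] 0.05739017764482063 25.137205249629915 6.875
lifted open 0.05774294658523159 26.816276335157454
hit False True
down [0.4902 0.4701 0.072 ] [ 0.1 -1.4  4.4] 9.9333
```

```bash
cat >> h.py <<'E'
def push(xy,ztop,q):
    x,y=xy
    env.grip(.082); env.movel([x,y,ztop+.05],velocity=.12)
    env.grip(.046)
    print("push",env.movel([x,y,ztop-.012],velocity=.04,stop_force=8),env.get_tcp_pos().round(4),env.get_force().round(1),env.get_opening())
    env.movel([x,y,ztop+.06],velocity=.15); print(env.get_time())
E
python3 - <<'E'
from h import *
q=env.get_orientation()
push((.4893,.4700),.077,q)
k=env.calibration("wrist");im=env.camera("wrist");cv2.imwrite("pics/p1.png",im)
a=env.camera("scene");b=env.camera("side")
cv2.imwrite("pics/p1m.png",np.hstack([im[60:420,60:480],cv2.resize(a[150:240,170:270],(380,360)[::1],interpolation=cv2.INTER_CUBIC)]))
cv2.imwrite("pics/p1s.png",a)
E
```

```text
push True [0.4893 0.47   0.0844] [-2.   0.4  6.1] 0.04581493921774108
12.8917
```

View pics/p1m.png

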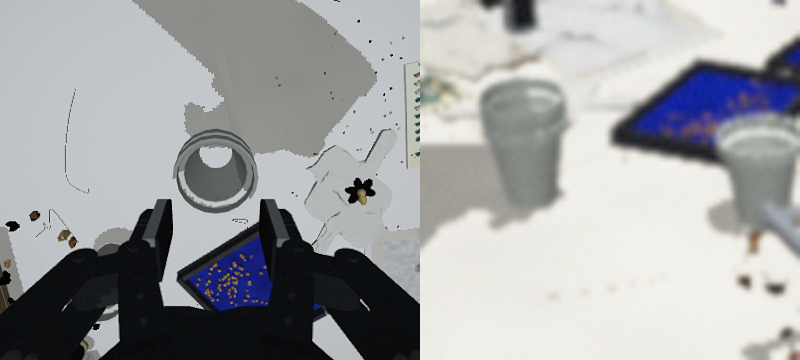

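```bash
python3 - <<'E'
from h import *
q=env.get_orientation()
S=(.4895,.4700)
env.movel([S[0],S[1],.17],velocity=.2)
pick((.5875,.3364),q)
place(S,.088,q)
push(S,.093,q)
im=env.camera("wrist");a=env.camera("scene");b=env.camera("side")
cv2.imwrite("pics/p2m.png",np.hstack([im[60:420,60:480],cv2.resize(a[150:240,170:270],(380,360),interpolation=cv2.INTER_CUBIC)]))
E
```

```text
grasp [0.5884 0.3365 0.0563] 0.05747477448629323 25.940398033708334 15.8583
lifted open 0.05733437818120502 26.827781489118934
hit False True
down [0.4901 0.4714 0.0874] [-0.4  1.1  1.5] 18.9583
push True [0.4897 0.47   0.0994] [-1.7 -0.1  5.7] 0.04599175583199538
21.9333
```

View pics/p2m.png

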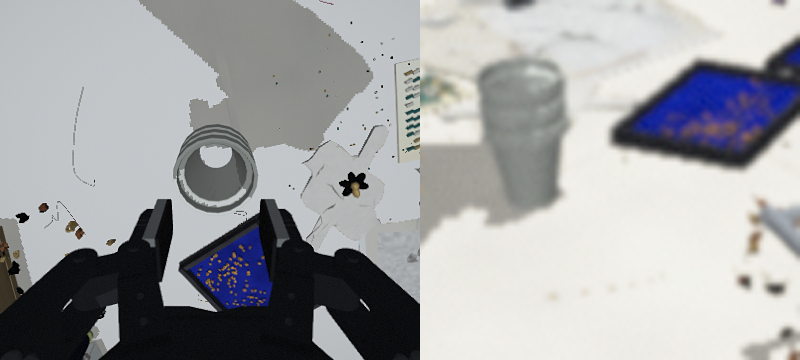

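```bash
cat >> h.py <<'E'
d=np.array([.2302,.9731]);bx=np.array([.9731,-.2302]);M=np.array([.4743,.1455]);H=M+.182*bx
phi=np.radians(38.35)
qs=[np.array([0,np.cos(p),np.sin(p),0]) for p in(phi,phi+np.pi/2)]
E
python3 - <<'E'
from h import *
import pickle
c=pickle.load(open("w1.pkl","rb"));print("jar",plane(c,(3,145),.098).round(3))
best=None
for i,q in enumerate(qs):
    js=[]
    for t in np.arange(0,1.1,.1):
        p=H-.182*np.cos(t)*bx; js.append(env.inverse_kinematics([*p,.089+.182*np.sin(t)-.008],q))
    print(i,[None if j is None else j.round(2)[[1,3,4,5,6]].tolist() for j in js][::5])
E
```

```text
jar [ 0.438 -0.014  0.098]
0 [[0.47, 2.14, -0.4, 0.63, -0.27], [0.35, 2.04, -0.27, 0.83, -0.35], [0.36, 1.85, -0.25, 1.01, -0.32]]
1 [[0.42, 2.1, 0.11, 0.63, 2.38], [0.31, 2.0, 0.05, 0.83, 2.47], [0.32, 1.82, 0.03, 1.01, 2.55]]
```

```bash
python3 - <<'E'
from h import *
q=qs[0]
env.grip(.042,30)
env.reach([*M,.2],q)
print(env.movel([*M,.079],velocity=.08,stop_force=6),env.get_tcp_pos().round(4))
f0=env.get_force()
env.grip(0.0,30)
f=env.get_force();print("F",f0.round(1),f.round(1),"along bx",f[:2]@bx,env.get_opening(),env.get_gripper_force(),env.get_tcp_pos().round(4),env.get_time())
b=env.camera("scene");w=env.camera("wrist")
cv2.imwrite("pics/bar.png",np.hstack([cv2.resize(b[160:280,220:380],(400,300)),cv2.resize(w,(400,300))]))
E
```

```text
False [0.4746 0.1456 0.0794]
F [ 1.  -0.2 -0.6] [ 0.5 -0.1  1. ] along bx 0.509223940222369 0.011210623368844725 29.207727313041687 [0.4746 0.1456 0.0792] 25.575
```

View pics/bar.png

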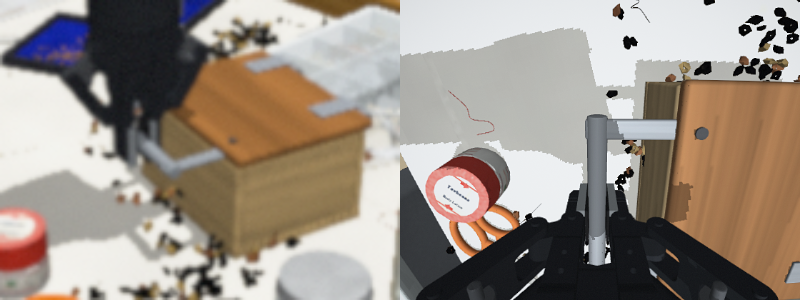

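```bash
cat >> h.py <<'E'
T0=np.array([.4746,.1456,.0792]);B3=np.array([*bx,0])
def at(t): return T0+.182*((1-np.cos(t))*B3+np.array([0,0,np.sin(t)]))
def ang():
    v=env.get_tcp_pos()-T0; return np.arctan2(v[2],.182-v@B3), np.hypot(v[2],.182-v@B3)
E
python3 - <<'E'
from h import *
for t in np.linspace(0,.7,8)[1:]:
    env.movel(at(t),velocity=.05)
    print(round(t,2),np.round(ang(),4),env.get_force().round(1),round(env.get_opening(),4),round(env.get_time(),2))
E
```

```text
0.1 [0.1008 0.1821] [ 0.8  0.6 -1.9] 0.0108 26.19
0.2 [0.2004 0.1823] [-1.5  0.1 -1.1] 0.011 26.71
0.3 [0.2993 0.1825] [-4.1  1.2 -0.6] 0.0106 27.23
0.4 [0.3999 0.1829] [-6.3  1.9  0.2] 0.0104 27.74
0.5 [0.4978 0.1833] [-7.6  3.1  3.7] 0.0107 28.26
0.6 [0.5951 0.1838] [-11.7   2.4   5.3] 0.0107 28.77
0.7 [0.6923 0.1844] [-13.3   4.    9.6] 0.0108 29.29
```

```bash
python3 - <<'E'
from h import *
t=.7;rad=-np.cos(t)*B3+np.array([0,0,np.sin(t)]);tan=np.sin(t)*B3+np.array([0,0,np.cos(t)])
for k in(.002,.004,.006):
    env.movel(at(t)+k*rad,velocity=.03);env.dwell(.2);f=env.get_force()
    print(k,np.round(ang(),4),f.round(1),"rad",round(f@rad,1),"tan",round(f@tan,1),round(env.get_opening(),4))
print(env.get_torque().round(2),env.get_time())
E
```

```text
0.002 [0.7002 0.1845] [-6.2  1.7  3.9] rad 7.4 tan -1.2 0.0108
0.004 [0.7094 0.1847] [ 5.7 -0.9 -7. ] rad -8.9 tan -1.6 0.0111
0.006 [0.7193 0.1849] [ 15.8  -1.5 -14.8] rad -21.6 tan -1.1 0.0111
[-0.39 -2.99  0.02] 30.6417
```

```bash
cat >> h.py <<'E'
def at2(t): return at(t)+np.array([0,0,.006*t])
def state(t):
    v=env.get_tcp_pos()-T0; f=env.get_force()
    rad=-np.cos(t)*B3+np.array([0,0,np.sin(t)]);tan=np.sin(t)*B3+np.array([0,0,np.cos(t)])
    tx=np.arccos(1-v@B3/.182); tz=np.arcsin((v[2]-.006*t)/.182)
    print(round(t,3),"tx %.3f tz %.3f rad %.1f tan %.1f open %.4f time %.2f"%(tx,tz,f@rad,f@tan,env.get_opening(),env.get_time()))
E
python3 - <<'E'
from h import *
state(.71)
for t in (.72,.8,.88,.96,1.02,1.07):
    env.movel(at2(t),velocity=.03);env.dwell(.15);state(t)
E
```

```text
0.71 tx 0.701 tz 0.702 rad -21.6 tan -0.9 open 0.0111 time 30.64
0.72 tx 0.720 tz 0.720 rad -3.6 tan -1.6 open 0.0105 time 31.20
0.8 tx 0.799 tz 0.799 rad -2.4 tan -1.1 open 0.0107 time 32.00
0.88 tx 0.879 tz 0.879 rad -2.5 tan -1.1 open 0.0105 time 32.80
0.96 tx 0.960 tz 0.959 rad -3.6 tan -0.4 open 0.0108 time 33.59
1.02 tx 1.020 tz 1.019 rad -5.0 tan -0.7 open 0.0110 time 34.26
1.07 tx 1.071 tz 1.070 rad -5.8 tan -0.5 open 0.0106 time 34.87
```

```bash
python3 - <<'E'
from h import *
for t in (1.0,.92,.86,.82):
    env.movel(at2(t),velocity=.03);env.dwell(.15);state(t)
env.dwell(.5);state(.82)
a=env.camera("scene");b=env.camera("side")
cv2.imwrite("pics/fs.png",a);cv2.imwrite("pics/fb.png",b)
m=np.hstack([cv2.resize(a[120:280,190:390],(400,320),interpolation=cv2.INTER_CUBIC),cv2.resize(b[120:280,200:400],(400,320),interpolation=cv2.INTER_CUBIC)])
cv2.imwrite("pics/fm.png",m)
for n,ox,oy,dx in(("scene",190,120,0),("side",200,120,400)):
    c=env.calibration(n)
    for th in(.72,.82,.92):
        e=H-(.137)*np.cos(th)*bx; z=.089+.137*np.sin(th)
        b_=H-.182*np.cos(th)*bx; zb=.089+.182*np.sin(th)
        r=[]
        for s in(-.08,.08): u=proj(c,[*(e+s*d),z]);r.append(((u-[ox,oy])*2+[dx,0]).round(1))
        for s in(-.06,.06): u=proj(c,[*(b_+s*d),zb]);r.append(((u-[ox,oy])*2+[dx,0]).round(1))
        print(n,th,*r)
E
```

```text
1.0 tx 1.004 tz 1.007 rad -2.2 tan 0.4 open 0.0108 time 35.60
0.92 tx 0.926 tz 0.929 rad -0.2 tan 0.8 open 0.0110 time 36.39
0.86 tx 0.862 tz 0.867 rad 1.2 tan 0.4 open 0.0107 time 37.07
0.82 tx 0.822 tz 0.827 rad 2.5 tan 2.1 open 0.0109 time 37.62
0.82 tx 0.822 tz 0.827 rad 2.2 tan 1.1 open 0.0110 time 38.12
scene 0.72 [280.1 121.7] [195.8  68.7] [239.2  92.7] [177.   54.1]
scene 0.82 [288.9 110.1] [203.4  58.6] [250.9  77.1] [187.5  40. ]
scene 0.92 [298.3  99.2] [211.6  49.2] [263.7  62.5] [199.1  26.9]
side 0.72 [552.6 161. ] [598.8  97.2] [525.6 118.9] [564.3  74.7]
side 0.82 [562.3 153.1] [607.4  90. ] [538. 108.] [575.7  64.6]
side 0.92 [573.2 146.2] [617.   83.7] [552.   98.4] [588.4  55.7]
```

View pics/fm.png

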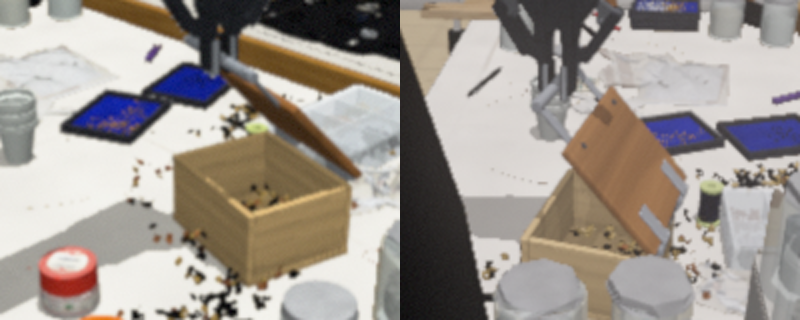

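```bash
python3 -c "
from h import *
state(.82);print(env.job_done())"
```

```text
0.82 tx 0.822 tz 0.827 rad 1.5 tan 0.5 open 0.0110 time 38.22
the job is handed in; nothing more can be done
None
```

The three cups stand in one upright stack, pushed fully home. I lifted the cover to about 1.07 rad, past its balance point, and the arm now holds the bar at about 0.82 rad, roughly 4.5° below that point. I handed the job in at 38 s, without touching the jars, spool or wax pot.

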